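# Close up the chip analyser and start it

### The arm

A 6-joint arm with a two-finger parallel gripper is mounted at the origin on the work surface. World frame = base frame: x ahead of the robot, y to its left, z up, the work surface at z = 0. Lengths are in m, angles in rad, forces in N, time in s.
With the tool pointing down it reaches from about 0.4 to 0.825 m from the base axis. Payload 7 kg.
Tool frame: the origin (TCP) lies on the mounting face of the last link; the fingertips stand 178 mm ahead of it and the grasp point (between the pads) lies 159 mm ahead of it (robot.pinch_z is the distance from the TCP to the grasp point, in m); z points along the fingers, y is the direction in which the jaws open and shut (so a half turn about z gives the same grasp; the last joint's range is limited). The gripper opens to 88 mm and grips with 3 to 60 N. Pads are 19 mm wide; open, the fingers measure 130 mm over their backs; the gripper's body (78 mm by 193 mm) begins 47 mm behind the grasp point.
Start: joints at [1.522, 0.359, 0.012, 0, -1.224, -0.288], TCP at [0.223, 0.637, 0.405] pointing down, gripper open.
Joint ranges: [-3.07, 3.07], [-1.43, 2.12], [-1.02, 1.25], [-3.03, 1.67], [-3.05, -0], [-3.03, 3.03]. Speed limits (rad/s): [2.39, 2.39, 3.01, 3.14, 3.14, 3.14].

### API

Orientations are given as a unit quaternion [x, y, z, w].
In Python, from cell import robot, grab_frame, camera_info gives the robot as it stands.
- The arm moves only by the shell command python3 -m jog 'ROWS' [OPENING] [FORCE]. ROWS is JSON, a list of rows, each an object with "offset": the shift along the tool's x, y, z in units of 40 mm (1.0 is 40 mm), a list of three; "delta_rot": the turn, a rotation vector about the tool's x, y, z in units of 5 degrees (1.0 is 5 degrees), a list of three. In form: [{"offset": [dx, dy, dz], "delta_rot": [wx, wy, wz]}, ...]. A call has 1 to 8 rows; each row is the pose to reach, as a shift and turn from the pose commanded when the call began, along the tool's axes at that moment; what a row does not reach only later rows make up. A row lasts 1/10 s, in which the tool goes at most 50 mm and 8.59 degrees, less where a joint would pass 70% of its speed; a pose out of reach is approached as far as the arm can. A call with a gripper value outside its range is refused whole. OPENING is the finger opening in mm, from 0 to 87.6, set as the call begins (- or left out, the last holds). The fingers move at their own pace and stop on an object; FORCE is the grip in N (left out, the last holds). Time passes only in rows, so rows that repeat a pose let the fingers close. It gives the time, the measured TCP pose, the force and the opening at its end, in the units of the state.
- robot.read_state(): the state, without advancing time (a new reading comes with each control period).
- grab_frame(name): name is "side" or "top"; returns (picture, depth): 480x640x3 uint8, red, green, blue; 480x640 float32, m along the optical axis (not along the pixel's ray), 0 where there is no reading.
- camera_info(name): a dict with "mtx" (3x3 intrinsics, pixels), "eye" and "rotation" of the camera in the world. Camera axes: x right, y up, looking along -z (the intrinsics and any distortion apply to the point x, -y, -z); pixel columns grow to the right and rows downward; lengths in m; the calibration is good to about 2 mm. A picture is of the moment at which its call begins. camera_info takes no time and is no camera call.
- robot.sign_off(): hands the job in, once; it reports no verdict.
The state is a dict: "time_s": time; "qpos": joint angles; "qd": joint speeds; "joint_efforts": joint torques, N m; "tcp_pos": TCP position; "ee_rot": TCP orientation; "wrist_force": force on the tool from outside, world axes, zero at the start; "ft_torque": the same for the moment, N m; "opening": finger opening in m.
Only numpy, scipy, OpenCV 4.12 (cv2) and the standard library are available. Lean on these libraries where they do the work, as an engineer would, in place of code of your own. Each camera call takes 0.05 s, during which the arm holds its last target. There are 200 camera calls.

### The job

Get the chip analyser ready and start its run, using only the fingertips: first push the sample drawer fully home, then swing the rust-red light-shield lid down until it lies fully shut on top, and only then press the green start key on the beige box right down and let it go. Do not grasp, lift or shift anything else: the beaker, the amber vial and the post stay where they stand.

Things in the scene. Friction and masses are not known exactly. Their poses are not given: they have to be found in the camera images.
- analyser: fixed black finned instrument, 160 (x, depth) x 180 (y, width; 191 over the side fins, which can be seen but not touched) x 90 mm (z, height). Origin: centre of its underside, on the work surface. Its -x side is the front with the sample drawer; the lid lies on its top, nearer the back (+x).
- drawer (a joint): how far the sample drawer stands open, m: 0 = fully home, 0.09 = stop; it slides out along the analyser's -x. It starts 0.045 to 0.08 open. Pushing it takes about 3 N and it stays where it is left.
- drawer_face (a point): centre of the outer (front, -x) face of the drawer's aluminium front panel, 58 mm above the table, moving with the drawer. The panel is 10 mm thick, 130 mm wide (y), 45 mm high (from 35.5 to 80.5 mm above the table), flat, without a handle, with a yellow line along its top. Home, this face stands 90 mm in front of the analyser's origin, 10 mm proud of the analyser's front. Behind it is a low grey tray with chips fixed in it. Axes as the analyser's.
- lid (a joint): angle of the light-shield lid, rad: 0 = shut, lying level on the analyser's top; grows as its free (front) edge rises; stop at 1.5. It starts open at 1.05 to 1.4. Its stiff hinge keeps it wherever it is left; about 1 to 2 N across its free end swings it.
- lid_hinge (a point): point on the lid's hinge line, at mid width, on the lid's underside: 70 mm behind (+x) the analyser's origin and 91.5 mm above the table. The hinge line runs along the analyser's y. Axes turn with the lid.
- lid_push (a point): point on the lid's outer face (the top face when shut, facing backwards and up while open), at mid width, 15 mm from the free edge and 85 mm from the hinge. The lid is a rust-red plate 100 mm long from the hinge (along its own -x), 120 mm wide (y), 8 mm thick (its own z, outer face at +8 mm from the hinge line), with a flat black patch (0.7 mm) near the free edge. Axes: the lid's own, x from free edge to hinge, z out of the outer face.
- start_box: fixed beige box, 90 (x) x 80 (y) x 40 mm (z), with the start key on its top. Origin: centre of its underside. It may stand left or right of the analyser.
- start (a joint): travel of the green start key, m: 0 = up, 0.006 = right down. Springs back; right down takes 5 N.
- start_top (a point): centre of the top of the green round key (28 mm across), 58 mm above the table when up; it stands 6 mm proud of a black collar 44 mm across. Pressed straight down.
- beaker_mid (a point): bystander: glass beaker, 64 mm across, 85 mm high; this point is on its axis 42.5 mm up.
- vial_mid (a point): bystander: amber glass vial with a white cap, 32 mm across, 60 mm high; this point is on its axis half-way up.
- post_mid (a point): bystander: steel post 13 mm across on a dark round foot 48 mm across and 10 mm thick, 80 mm high in all; this point is on its axis half-way up.

How it is judged:
By the outcome, as a careful person would: the job done as asked, in the order asked, and still so for the second after the job is handed in, with the robot touching nothing.
It also fails if it takes over 61 s, if anything falls off the work surface, if the arm or the gripper's body presses on something with over 40 N, if the wrist force passes 120 N, or if a joint passes its speed limit or range.

## Working session

There is one attempt and no reset: what is moved stays moved. The work goes in short steps, Python scripts to look and compute and a shell command to move; the robot and the scene stay as the last step left them, time stands still between calls to the robot, and variables do not carry over. Pictures are saved under pics/ and viewed, about 8 in all and at most 12, crops included, and the job is handed in when it is done.

```bash
mkdir -p pics; ls
python3 - <<'E'
from cell import robot, grab_frame, camera_info
import cv2, numpy as np
ims=[]
for n in("side","top"):
    p,d=grab_frame(n); np.savez(f"pics/{n}0.npz",p=p,d=d); cv2.imwrite(f"pics/{n}0.png",p[:,:,::-1])
    c=camera_info(n); print(n,{k:np.round(v,4).tolist() if not isinstance(v,str) else v for k,v in c.items()})
print(robot.read_state())
E
```

```text
pics
side {'mtx': [[453.2413, 0.0, 315.499], [0.0, 453.2413, 237.8318], [0.0, 0.0, 1.0]], 'eye': [0.4543, 0.5576, 0.5733], 'rotation': [-0.0496, 0.4191, 0.8979, -0.1252]}
top {'mtx': [[443.9486, 0.0, 313.3639], [0.0, 443.9486, 240.6705], [0.0, 0.0, 1.0]], 'eye': [0.4365, -0.0016, 0.9867], 'rotation': [-0.0482, 0.0585, 0.7096, -0.7005]}
{'time_s': 0.1, 'qpos': array([ 1.52212913e+00,  3.59341090e-01,  1.11926675e-02, -2.89244372e-04,
       -1.22415998e+00, -2.88055952e-01]), 'qd': array([ 1.12071597e-04, -1.43736262e-03,  1.67487191e-03,  1.02820617e-04,
        7.39324074e-05, -5.58782217e-04]), 'joint_efforts': array([-1.30399680e-03, -5.84166312e+01,  2.93749040e+01,  7.01554477e+00,
        1.01232881e-02, -4.22094922e-05]), 'tcp_pos': array([0.22299492, 0.63692856, 0.40382133]), 'ee_rot': array([ 9.85852094e-01, -1.67615805e-01, -4.47324601e-05,  7.66866396e-04]), 'wrist_force': array([-0.18062921,  0.75536053,  0.00441413]), 'ft_torque': array([-0.01040324, -0.02675445, -0.0122838 ]), 'opening': 0.08731560523918362}
```

View pics/top0.png

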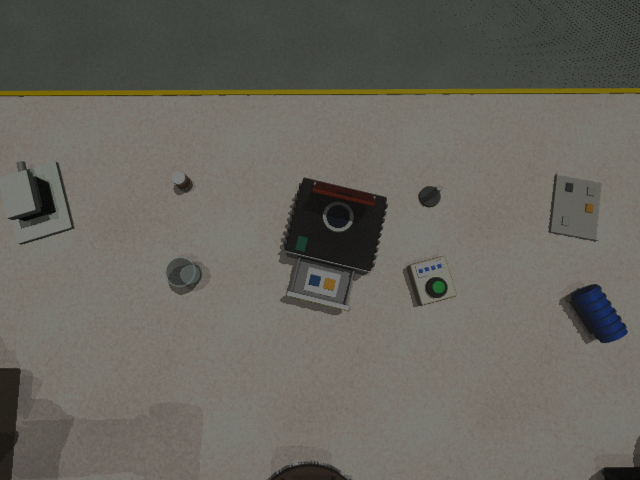

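View pics/side0.png

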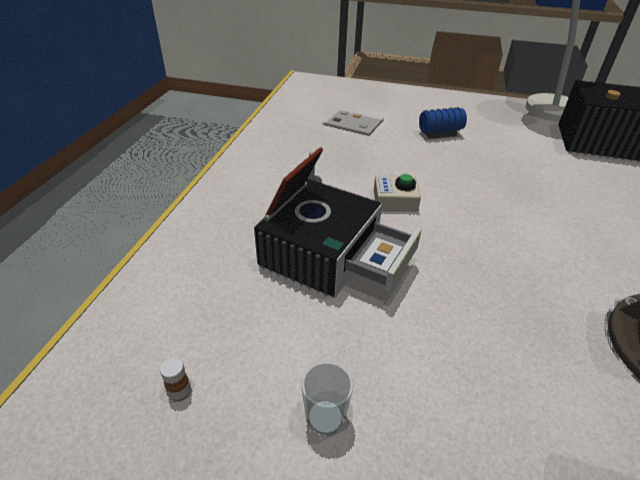

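```bash
cat > h.py <<'E'
import numpy as np, cv2
from scipy.spatial.transform import Rotation as R
from cell import robot, grab_frame, camera_info
def ray(n,uv):
    c=camera_info(n); K=c["mtx"]; uv=np.atleast_2d(uv).astype(float)
    dist=c.get("dist",None)
    p=cv2.undistortPoints(uv[:,None],np.array(K),dist)[:,0]
    d=np.c_[p[:,0],-p[:,1],-np.ones(len(p))]@R.from_quat(c["rotation"]).as_matrix().T
    return np.array(c["eye"]),d
def cloud(n,d):
    v,u=np.indices(d.shape); e,r=ray(n,np.c_[u.ravel(),v.ravel()])
    return (e+r*d.ravel()[:,None]).reshape(*d.shape,3)
def plane(n,uv,z):
    e,r=ray(n,uv); return e+r*((z-e[2])/r[:,2])[:,None]
E
python3 - <<'E'
from h import *
print(camera_info("top").keys())
for n in("top","side"):
    f=np.load(f"pics/{n}0.npz");p,d=f["p"],f["d"];P=cloud(n,d);hsv=cv2.cvtColor(p,cv2.COLOR_RGB2HSV)
    H,S,V=[hsv[...,i].astype(int) for i in range(3)]
    tab=P[100:450:10,100:500:10] if n=="top" else P[250:,450:580]
    print(n,"table z",np.median(tab[...,2]))
    g=(H>50)&(H<75)&(S>150)&(V>70)&(d>0)
    k=(g&(P[...,2]>0.045)&(P[...,2]<.07)); v,u=np.nonzero(k); print("green",len(u),u.mean(),v.mean(),"ray@.058",plane(n,[[u.mean(),v.mean()]],.058),"depth",np.median(P[k],0))
    w=P[...,0]; 
    near=(np.abs(P[...,1])<.2)&(w>.35)&(w<.75)
    top=near&(np.abs(P[...,2]-.09)<.006)&(V<70); 
    m=cv2.morphologyEx(top.astype(np.uint8),cv2.MORPH_CLOSE,np.ones((7,7)))
    c=max(cv2.findContours(m,0,2)[0],key=cv2.contourArea); q=plane(n,c[:,0],.09)[:,:2].astype(np.float32)
    r=cv2.minAreaRect(q*1000); print("top rect",r, cv2.boxPoints(r).round(1).tolist())
    red=near&((H<12)|(H>172))&(S>120)&(P[...,2]>.09)
    Q=P[red]; print("red",len(Q),Q.min(0),Q.max(0)); 
    c0=Q.mean(0);U,s,Vt=np.linalg.svd(Q-c0); print(c0,s/len(Q)**.5,Vt)
    # drawer panel top: z ~.0805
    pan=near&(np.abs(P[...,2]-.0805)<.006)&(V>75); m=pan.astype(np.uint8)
    c=max(cv2.findContours(m,0,2)[0],key=cv2.contourArea); q=plane(n,c[:,0],.0805)[:,:2].astype(np.float32)
    r=cv2.minAreaRect(q*1000); print("panel",r, cv2.boxPoints(r).round(1).tolist())
E
```

```text
dict_keys(['mtx', 'eye', 'rotation'])
top table z -0.00014204699423026046
green 115 438.38260869565215 286.53913043478263 ray@.058 [[ 0.47770526 -0.27636729  0.058     ]] depth [ 0.47675968 -0.27507343  0.06132791]
top rect ((607.799072265625, -62.47438049316406), (188.648193359375, 161.10928344726562), 75.5653076171875) [[506.29998779296875, -133.6999969482422], [662.2999877929688, -173.89999389648438], [709.2999877929688, 8.800000190734863], [553.2999877929688, 49.0]]
red 658 [ 0.43650449 -0.13508784  0.09268147] [ 0.69124564 -0.00160516  0.98671012]
[ 0.65274428 -0.07417447  0.16231928] [0.0553357  0.03455242 0.00558988] [[-0.30632593  0.09535737  0.94713853]
 [ 0.25623951  0.96650555 -0.0144336 ]
 [-0.916791    0.23827293 -0.32050004]]
panel ((451.98638916015625, -23.021366119384766), (129.04974365234375, 10.529346466064453), 75.69862365722656) [[430.8999938964844, -84.19999694824219], [441.1000061035156, -86.80000305175781], [473.0, 38.20000076293945], [462.79998779296875, 40.79999923706055]]
side table z 0.0012083516616116508
green 2 403.0 175.5 ray@.058 [[ 0.48611976 -0.28593206  0.058     ]] depth [ 0.48580335 -0.27753234  0.06312987]
top rect ((610.6964721679688, -57.766448974609375), (194.26002502441406, 157.80239868164062), 76.15887451171875) [[510.79998779296875, -133.1999969482422], [664.0999755859375, -171.0], [710.5, 17.700000762939453], [557.2999877929688, 55.400001525878906]]
red 373 [ 0.62516852 -0.12715855  0.09054356] [0.69479356 0.00937562 0.18723285]
[ 0.65423458 -0.04764535  0.16607668] [0.04137218 0.02214071 0.00227768] [[ 0.41777256  0.77769538 -0.46974033]
 [ 0.19245913 -0.58103904 -0.79079272]
 [-0.88793332  0.23996568 -0.39241674]]
panel ((452.981201171875, -20.67285919189453), (136.5550537109375, 12.34205436706543), 75.7158203125) [[430.20001220703125, -85.30000305175781], [442.1000061035156, -88.4000015258789], [475.79998779296875, 44.0], [463.79998779296875, 47.0]]
```

```bash
cat >> h.py <<'E'
A=np.array([.608,-.062,0]); YAW=np.radians(-14.4); AX=np.array([np.cos(YAW),np.sin(YAW),0]); AY=np.array([-AX[1],AX[0],0])
def an(x,y,z): return A+AX*x+AY*y+np.array([0,0,z])
def rows(tip,yaw=YAW,rot=None):
    """offset/delta_rot taking fingertip to `tip`, pointing down with tool x at yaw"""
    s=robot.read_state(); R0=R.from_quat(s["ee_rot"])
    if rot is None: rot=R.from_matrix(np.c_[[np.cos(yaw),np.sin(yaw),0],[np.sin(yaw),-np.cos(yaw),0],[0,0,-1]])
    tcp=np.array(tip)-rot.apply([0,0,.178])
    print("offset",np.round(R0.inv().apply(tcp-s["tcp_pos"])/.04,3).tolist(),"rot",np.round(np.degrees((R0.inv()*rot).as_rotvec())/5,3).tolist())
def st():
    s=robot.read_state(); R0=R.from_quat(s["ee_rot"]); t=s["tcp_pos"]+R0.apply([0,0,.178]); print("t",s["time_s"],"tip",t.round(4),"analyser frame",[round(float((t-A)@AX),4),round(float((t-A)@AY),4),round(float(t[2]),4)],"F",s["wrist_force"].round(2),"op",s["opening"])
E
python3 - <<'E'
from h import *
st(); rows(an(-.196,0,.225)); print(an(-.196,0,.225))
E
```

```text
t 0.1 tip [0.2229 0.6367 0.2258] analyser frame [-0.5467, 0.581, 0.2258] F [-0.18  0.76  0.  ] op 0.08731560523918362
offset [9.977, 13.729, 0.043] rot [0.018, -0.001, -0.98]
[ 0.4181577  -0.01325678  0.225     ]
```

```bash
python3 -m jog '[{"offset":[0.8,1.1,0],"delta_rot":[0,0,-0.5]},{"offset":[1.6,2.2,0],"delta_rot":[0,0,-1]},{"offset":[2.4,3.3,0],"delta_rot":[0,0,-1]},{"offset":[3.2,4.4,0],"delta_rot":[0,0,-1]},{"offset":[4,5.5,0],"delta_rot":[0,0,-1]},{"offset":[4.8,6.6,0],"delta_rot":[0,0,-1]},{"offset":[5.6,7.7,0],"delta_rot":[0,0,-1]},{"offset":[6,8.25,0],"delta_rot":[0,0,-1]}]' 0 20; python3 -c "
from h import *
st(); rows(an(-.196,0,.225))"
```

```text
time_s: 0.9
tcp_pos: [0.3381, 0.2518, 0.4046]
ee_rot: [0.992, -0.124, -0.0, -0.0]
wrist_force: [0.8, 0.6, 1.2]
opening: 0.0293
t 0.9 tip [0.3381 0.2519 0.2266] analyser frame [-0.3394, 0.2369, 0.2266] F [0.8  0.57 1.18] op 0.02927322152465887
offset [3.572, 5.93, 0.039] rot [-0.002, 0.001, 0.027]
```

```bash
python3 -m jog '[{"offset":[0.6,1,0],"delta_rot":[0,0,0]},{"offset":[1.2,2,0],"delta_rot":[0,0,0]},{"offset":[1.8,3,0],"delta_rot":[0,0,0]},{"offset":[2.4,4,0],"delta_rot":[0,0,0]},{"offset":[3,5,0],"delta_rot":[0,0,0]},{"offset":[3.4,5.6,0],"delta_rot":[0,0,0]},{"offset":[3.57,5.93,0],"delta_rot":[0,0,0]},{"offset":[3.57,5.93,0],"delta_rot":[0,0,0]}]'; python3 -c "
from h import *
st(); rows(an(-.196,0,.048))"
```

```text
time_s: 1.7
tcp_pos: [0.418, -0.0128, 0.4043]
ee_rot: [0.992, -0.126, -0.0, 0.0]
wrist_force: [-0.1, -0.2, -0.3]
opening: 0.0003
t 1.7 tip [ 0.4179 -0.0128  0.2263] analyser frame [-0.1964, 0.0003, 0.2263] F [-0.13 -0.17 -0.33] op 0.0002807404978816918
offset [0.01, 0.008, 4.457] rot [0.007, 0.009, -0.015]
```

```bash
python3 -m jog '[{"offset":[0,0,0.6],"delta_rot":[0,0,0]},{"offset":[0,0,1.4],"delta_rot":[0,0,0]},{"offset":[0,0,2.2],"delta_rot":[0,0,0]},{"offset":[0,0,3],"delta_rot":[0,0,0]},{"offset":[0,0,3.8],"delta_rot":[0,0,0]},{"offset":[0,0,4.3],"delta_rot":[0,0,0]},{"offset":[0,0,4.46],"delta_rot":[0,0,0]},{"offset":[0,0,4.46],"delta_rot":[0,0,0]}]'; python3 -c "
from h import *
st(); rows(an(-.1,0,.048))
p,d=grab_frame('side'); cv2.imwrite('pics/s1.png',cv2.resize(p[130:330,230:480],None,fx=2.5,fy=2.5)[:,:,::-1])"
```

```text
time_s: 2.5
tcp_pos: [0.4179, -0.0107, 0.2258]
ee_rot: [0.992, -0.124, -0.001, 0.001]
wrist_force: [-0.8, 0.2, -0.4]
opening: 0.0007
t 2.5 tip [ 0.4175 -0.0109  0.0478] analyser frame [-0.1972, 0.0021, 0.0478] F [-0.77  0.23 -0.36] op 0.0006812959863942984
offset [2.423, 0.065, -0.009] rot [0.015, 0.017, 0.029]
```

View pics/s1.png

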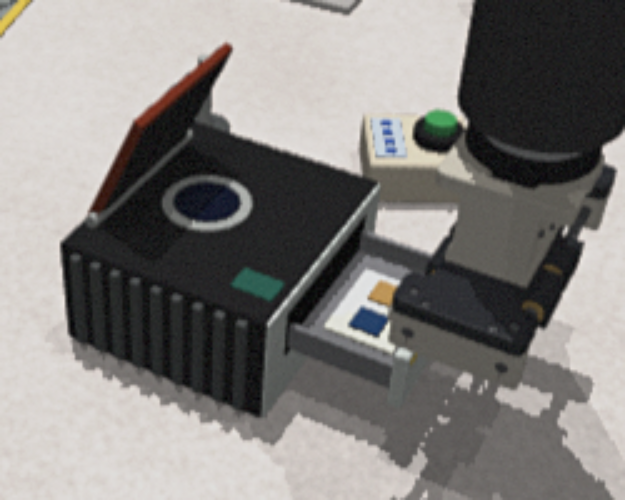

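The gripper stands just in front of the drawer panel, and both the lid (crop 165,130) and the drawer are still open. Pushing now.

```bash
python3 -m jog '[{"offset":[0.15,0,0],"delta_rot":[0,0,0]},{"offset":[0.3,0,0],"delta_rot":[0,0,0]},{"offset":[0.45,0.02,0],"delta_rot":[0,0,0]},{"offset":[0.6,0.04,0],"delta_rot":[0,0,0]},{"offset":[0.8,0.06,0],"delta_rot":[0,0,0]},{"offset":[1,0.06,0],"delta_rot":[0,0,0]},{"offset":[1.2,0.06,0],"delta_rot":[0,0,0]},{"offset":[1.4,0.06,0],"delta_rot":[0,0,0]}]'; python3 -c "
from h import *
st()"
python3 -m jog '[{"offset":[0.15,0,0],"delta_rot":[0,0,0]},{"offset":[0.3,0,0],"delta_rot":[0,0,0]},{"offset":[0.45,0,0],"delta_rot":[0,0,0]},{"offset":[0.55,0,0],"delta_rot":[0,0,0]},{"offset":[0.65,0,0],"delta_rot":[0,0,0]},{"offset":[0.75,0,0],"delta_rot":[0,0,0]},{"offset":[0.8,0,0],"delta_rot":[0,0,0]},{"offset":[0.8,0,0],"delta_rot":[0,0,0]}]'; python3 -c "
from h import *
st()"
```

```text
time_s: 3.35
tcp_pos: [0.4722, -0.0277, 0.2261]
ee_rot: [0.992, -0.125, -0.0, 0.0]
wrist_force: [-2.3, 0.4, 2.7]
opening: 0.0002
t 3.35 tip [ 0.4721 -0.0277  0.0481] analyser frame [-0.1402, -0.0006, 0.0481] F [-2.35  0.41  2.67] op 0.00023246141078154436
time_s: 4.15
tcp_pos: [0.5031, -0.0352, 0.2263]
ee_rot: [0.992, -0.124, 0.0, -0.0]
wrist_force: [-1.1, -0.7, -0.5]
opening: 0.0003
t 4.15 tip [ 0.5032 -0.0351  0.0483] analyser frame [-0.1082, -0.0, 0.0483] F [-1.07 -0.7  -0.49] op 0.0003473482619868123
```

```bash
python3 -m jog '[{"offset":[0.05,0,0],"delta_rot":[0,0,0]},{"offset":[0.1,0,0],"delta_rot":[0,0,0]},{"offset":[0.13,0,0],"delta_rot":[0,0,0]},{"offset":[0.16,0,0],"delta_rot":[0,0,0]},{"offset":[0.19,0,0],"delta_rot":[0,0,0]},{"offset":[0.22,0,0],"delta_rot":[0,0,0]}]'; python3 -c "
from h import *
st()"
```

```text
time_s: 4.75
tcp_pos: [0.5114, -0.0373, 0.2262]
ee_rot: [0.992, -0.124, 0.0, -0.0]
wrist_force: [-2.7, 0.5, -0.8]
opening: 0.0002
t 4.75 tip [ 0.5114 -0.0373  0.0482] analyser frame [-0.0997, -0.0001, 0.0482] F [-2.69  0.49 -0.84] op 0.00016946867090972045
```

```bash
python3 -m jog '[{"offset":[0.03,0,0],"delta_rot":[0,0,0]},{"offset":[0.06,0,0],"delta_rot":[0,0,0]},{"offset":[0.09,0,0],"delta_rot":[0,0,0]},{"offset":[0.09,0,0],"delta_rot":[0,0,0]}]'; python3 -c "
from h import *
st()"
```

```text
time_s: 5.15
tcp_pos: [0.5125, -0.0379, 0.2259]
ee_rot: [0.992, -0.125, -0.003, 0.0]
wrist_force: [-14.3, 9.8, 9.9]
opening: 0.0006
t 5.15 tip [ 0.5116 -0.0378  0.0479] analyser frame [-0.0994, -0.0006, 0.0479] F [-14.32   9.84   9.88] op 0.000586023627085773
```

```bash
python3 -m jog '[{"offset":[-0.4,0,0],"delta_rot":[0,0,0]},{"offset":[-0.8,0,0],"delta_rot":[0,0,0]},{"offset":[-0.8,0,-0.7],"delta_rot":[0,0,0]},{"offset":[-0.8,0,-1.6],"delta_rot":[0,0,0]},{"offset":[-0.8,0,-2.5],"delta_rot":[0,0,0]},{"offset":[-0.8,0,-3.4],"delta_rot":[0,0,0]},{"offset":[-0.8,0,-4.3],"delta_rot":[0,0,0]},{"offset":[-0.8,0,-4.9],"delta_rot":[0,0,0]}]'; python3 -c "
from h import *
st(); rows(an(.09,0,.24))"
```

```text
time_s: 5.95
tcp_pos: [0.4843, -0.0305, 0.4259]
ee_rot: [0.992, -0.124, 0.003, -0.001]
wrist_force: [0.2, 0.5, 0.4]
opening: 0.0004
t 5.95 tip [ 0.4853 -0.0304  0.2479] analyser frame [-0.1267, 0.0001, 0.2479] F [0.21 0.51 0.42] op 0.0003510625990495341
offset [5.439, 0.006, 0.225] rot [-0.022, -0.058, 0.024]
```

```bash
python3 -m jog '[{"offset":[0.5,0,0],"delta_rot":[0,0,0]},{"offset":[1.4,0,0],"delta_rot":[0,0,0]},{"offset":[2.3,0,0],"delta_rot":[0,0,0]},{"offset":[3.2,0,0],"delta_rot":[0,0,0]},{"offset":[4.1,0,0],"delta_rot":[0,0,0]},{"offset":[4.9,0,0],"delta_rot":[0,0,0]},{"offset":[5.44,0,0],"delta_rot":[0,0,0]},{"offset":[5.44,0,0],"delta_rot":[0,0,0]}]'; python3 -c "
from h import *
st(); rows(an(.09,0,.165))
p,d=grab_frame('side'); cv2.imwrite('pics/s2.png',cv2.resize(p[60:310,200:480],None,fx=2.3,fy=2.3)[:,:,::-1])"
```

```text
time_s: 6.75
tcp_pos: [0.6971, -0.085, 0.4209]
ee_rot: [0.992, -0.125, 0.0, 0.0]
wrist_force: [0.4, 0.6, -0.6]
opening: 0.0003
t 6.75 tip [ 0.6971 -0.0851  0.2429] analyser frame [0.0921, -0.0003, 0.2429] F [ 0.36  0.6  -0.65] op 0.000329570841901729
offset [-0.051, -0.004, 1.947] rot [0.01, -0.002, 0.01]
```

View pics/s2.png

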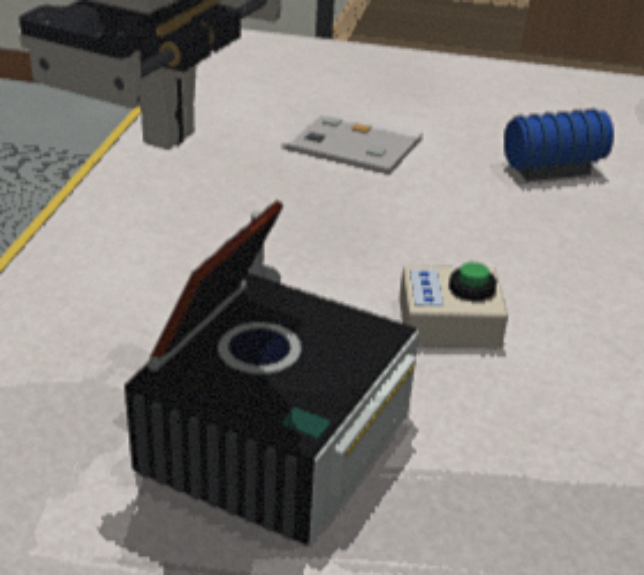

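Drawer panel (crop 375,410) is in against the front. The lid is still open, and the fingers are above and behind it. Descending behind the lid.

```bash
python3 -m jog '[{"offset":[0,0,0.5],"delta_rot":[0,0,0]},{"offset":[0,0,1.1],"delta_rot":[0,0,0]},{"offset":[0,0,1.6],"delta_rot":[0,0,0]},{"offset":[0,0,1.77],"delta_rot":[0,0,0]},{"offset":[-0.15,0,1.77],"delta_rot":[0,0,0]},{"offset":[-0.35,0,1.77],"delta_rot":[0,0,0]},{"offset":[-0.55,0,1.77],"delta_rot":[0,0,0]},{"offset":[-0.75,0,1.77],"delta_rot":[0,0,0]}]'; python3 -c "
from h import *
st();rows(an(.0403,0,.1673));rows(an(.026,0,.158));rows(an(.0139,0,.146));rows(an(.0043,0,.132)); rows(an(-.0022,0,.1163)); rows(an(-.0055,0,.100))"
```

```text
time_s: 7.6
tcp_pos: [0.6648, -0.0764, 0.3528]
ee_rot: [0.992, -0.124, 0.001, -0.0]
wrist_force: [-0.6, 0.4, -0.1]
opening: 0.0006
t 7.6 tip [ 0.6651 -0.0764  0.1748] analyser frame [0.0589, 0.0003, 0.1748] F [-0.61  0.4  -0.08] op 0.0006012432897927937
offset [-0.458, 0.003, 0.187] rot [-0.008, -0.021, 0.022]
offset [-0.816, 0.002, 0.418] rot [-0.008, -0.021, 0.022]
offset [-1.119, 0.002, 0.718] rot [-0.008, -0.021, 0.022]
offset [-1.359, 0.001, 1.067] rot [-0.008, -0.021, 0.022]
offset [-1.523, 0.001, 1.46] rot [-0.008, -0.021, 0.022]
offset [-1.606, 0.001, 1.867] rot [-0.008, -0.021, 0.022]
```

```bash
python3 -m jog '[{"offset":[-0.15,0,0.06],"delta_rot":[0,0,0]},{"offset":[-0.3,0,0.11],"delta_rot":[0,0,0]},{"offset":[-0.46,0,0.19],"delta_rot":[0,0,0]},{"offset":[-0.64,0,0.3],"delta_rot":[0,0,0]},{"offset":[-0.82,0,0.42],"delta_rot":[0,0,0]},{"offset":[-0.97,0,0.57],"delta_rot":[0,0,0]},{"offset":[-1.12,0,0.72],"delta_rot":[0,0,0]},{"offset":[-1.12,0,0.72],"delta_rot":[0,0,0]}]'; python3 -c "
from h import *
st();rows(an(.0043,0,.132)); rows(an(-.0022,0,.1163)); rows(an(-.0055,0,.100))
p,d=grab_frame('side'); cv2.imwrite('pics/s3.png',cv2.resize(p[60:310,200:480],None,fx=2.3,fy=2.3)[:,:,::-1])"
```

```text
time_s: 8.4
tcp_pos: [0.6209, -0.0655, 0.3213]
ee_rot: [0.992, -0.124, -0.001, 0.0]
wrist_force: [0.7, -0.1, -0.0]
opening: 0.0004
t 8.4 tip [ 0.6205 -0.0655  0.1433] analyser frame [0.013, -0.0003, 0.1433] F [ 0.69 -0.12 -0.02] op 0.00037422954173385787
offset [-0.227, -0.004, 0.283] rot [0.008, 0.029, 0.02]
offset [-0.388, -0.005, 0.676] rot [0.008, 0.029, 0.02]
offset [-0.47, -0.005, 1.083] rot [0.008, 0.029, 0.02]
```

View pics/s3.png

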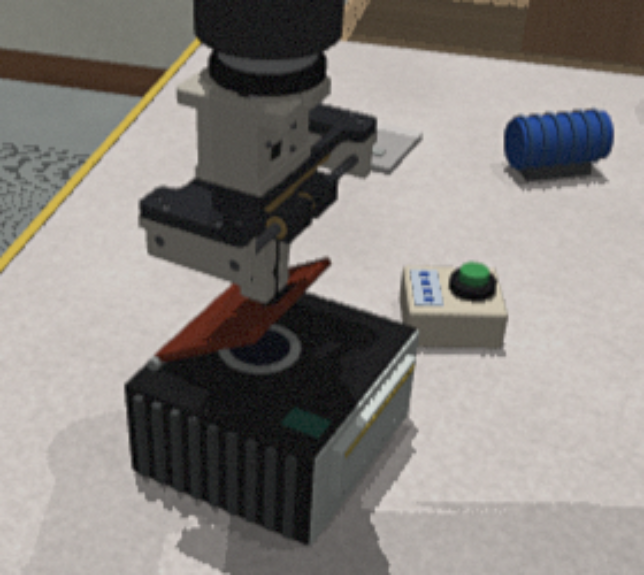

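The lid is now about half down, with the fingertip on its outer face near the free edge (crop 265,295). Continuing the arc.

```bash
python3 -m jog '[{"offset":[-0.12,0,0.14],"delta_rot":[0,0,0]},{"offset":[-0.23,0,0.28],"delta_rot":[0,0,0]},{"offset":[-0.32,0,0.48],"delta_rot":[0,0,0]},{"offset":[-0.39,0,0.68],"delta_rot":[0,0,0]},{"offset":[-0.44,0,0.85],"delta_rot":[0,0,0]},{"offset":[-0.46,0,0.98],"delta_rot":[0,0,0]},{"offset":[-0.47,0,1.08],"delta_rot":[0,0,0]},{"offset":[-0.47,0,1.08],"delta_rot":[0,0,0]}]'; python3 -c "
from h import *
st()"
```

```text
time_s: 9.25
tcp_pos: [0.6036, -0.061, 0.2786]
ee_rot: [0.992, -0.124, -0.001, 0.0]
wrist_force: [0.4, 0.5, -0.2]
opening: 0.0004
t 9.25 tip [ 0.6033 -0.061   0.1006] analyser frame [-0.0048, -0.0002, 0.1006] F [ 0.37  0.54 -0.24] op 0.00035963210185868276
```

Now press down gently until the lid seats.

```bash
python3 -m jog '[{"offset":[0,0,0.02],"delta_rot":[0,0,0]},{"offset":[0,0,0.04],"delta_rot":[0,0,0]},{"offset":[0,0,0.06],"delta_rot":[0,0,0]},{"offset":[0,0,0.06],"delta_rot":[0,0,0]}]'; python3 -c "
from h import *
st()"
```

```text
time_s: 9.65
tcp_pos: [0.604, -0.061, 0.2779]
ee_rot: [0.992, -0.124, 0.0, -0.0]
wrist_force: [-2.1, 1.1, 4.5]
opening: 0.0006
t 9.65 tip [ 0.6041 -0.061   0.0999] analyser frame [-0.004, -0.0, 0.0999] F [-2.06  1.06  4.51] op 0.0005678801446552328
```

```bash
python3 -m jog '[{"offset":[0,0,0.03],"delta_rot":[0,0,0]},{"offset":[0,0,0.06],"delta_rot":[0,0,0]},{"offset":[0,0,0.06],"delta_rot":[0,0,0]}]'; python3 -c "
from h import *
st()"
python3 -m jog '[{"offset":[0,0,-0.3],"delta_rot":[0,0,0]},{"offset":[0,0,-1],"delta_rot":[0,0,0]},{"offset":[0,0,-1.8],"delta_rot":[0,0,0]},{"offset":[0,0,-2.3],"delta_rot":[0,0,0]},{"offset":[0,0,-2.5],"delta_rot":[0,0,0]}]'; python3 -c "
from h import *
st();rows([.477,-.276,.15])"
```

```text
time_s: 9.95
tcp_pos: [0.6038, -0.061, 0.2776]
ee_rot: [0.992, -0.124, 0.001, 0.0]
wrist_force: [-8.9, 2.4, 20.8]
opening: 0.0004
t 9.95 tip [ 0.6042 -0.061   0.0996] analyser frame [-0.004, -0.0, 0.0996] F [-8.95  2.38 20.79] op 0.0003864565679808005
time_s: 10.45
tcp_pos: [0.6044, -0.061, 0.3775]
ee_rot: [0.992, -0.124, 0.002, -0.0]
wrist_force: [0.1, -0.1, -0.4]
opening: 0.0003
t 10.45 tip [ 0.6051 -0.0609  0.1995] analyser frame [-0.0031, 0.0003, 0.1995] F [ 0.14 -0.12 -0.41] op 0.0003341029796978062
offset [-1.764, 5.996, 1.223] rot [-0.016, -0.045, 0.022]
```

```bash
python3 -m jog '[{"offset":[-0.2,0.7,0],"delta_rot":[0,0,0]},{"offset":[-0.5,1.8,0],"delta_rot":[0,0,0]},{"offset":[-0.9,2.9,0],"delta_rot":[0,0,0]},{"offset":[-1.2,4,0],"delta_rot":[0,0,0]},{"offset":[-1.5,5.1,0],"delta_rot":[0,0,0]},{"offset":[-1.7,5.7,0.2],"delta_rot":[0,0,0]},{"offset":[-1.76,6,0.5],"delta_rot":[0,0,0]},{"offset":[-1.76,6,0.5],"delta_rot":[0,0,0]}]'
python3 - <<'E'
from h import *
st();rows([.477,-.276,.075])
f=np.load("pics/top0.npz");p=f["p"];hsv=cv2.cvtColor(p,cv2.COLOR_RGB2HSV)
m=cv2.inRange(hsv,(50,120,40),(80,255,255)); m[:,:400]=0
c=max(cv2.findContours(m,0,2)[0],key=cv2.contourArea); q=plane("top",c[:,0],.058)[:,:2]; print("key circle",cv2.minEnclosingCircle((q*1000).astype(np.float32)),cv2.minAreaRect((q*1000).astype(np.float32)))
p,d=grab_frame('side'); P=cloud("side",d); hsv=cv2.cvtColor(p,cv2.COLOR_RGB2HSV)
red=cv2.inRange(hsv,(0,120,40),(12,255,255))>0; X=(P-A)@AX; Y=(P-A)@AY
s=red&(abs(X)<.1)&(abs(Y)<.07)&(P[...,2]>.085)&(P[...,2]<.2); Q=np.c_[X[s],Y[s],P[...,2][s]]
print("lid",s.sum(),np.percentile(Q,[2,98],0).round(4).tolist(),"slope dz/dx",np.polyfit(Q[:,0],Q[:,2],1).round(3))
s=(abs(Y)<.06)&(P[...,2]>.07)&(P[...,2]<.082)&(X<-.07)&(X>-.2); print("panel top x",np.percentile(X[s],[2,50,98]).round(4),s.sum())
cv2.imwrite('pics/s4.png',cv2.resize(p[60:310,200:480],None,fx=2.3,fy=2.3)[:,:,::-1])
E
```

```text
time_s: 11.25
tcp_pos: [0.4751, -0.277, 0.3524]
ee_rot: [0.992, -0.126, -0.002, -0.0]
wrist_force: [0.5, 0.8, 0.2]
opening: 0.0002
t 11.25 tip [ 0.4745 -0.2767  0.1744] analyser frame [-0.0759, -0.2412, 0.1744] F [0.54 0.84 0.17] op 0.0002441218633710742
offset [0.05, -0.035, 2.484] rot [-0.005, 0.042, -0.008]
key circle ((477.5228576660156, -276.1226501464844), 13.361186981201172) ((476.7809143066406, -275.6070861816406), (25.380739212036133, 24.985633850097656), 89.25387573242188)
lid 2313 [[-0.0272, -0.0561, 0.0959], [0.0672, 0.0592, 0.1027]] slope dz/dx [0.006 0.101]
panel top x [-0.0886 -0.0869 -0.0787] 252
```

View pics/s4.png

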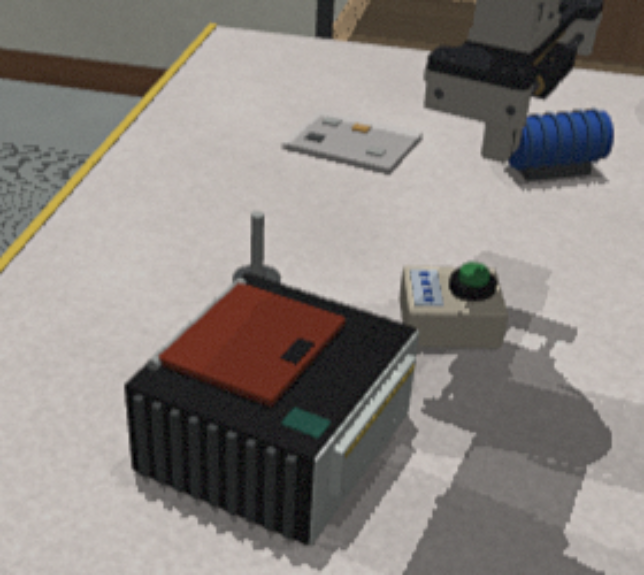

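The lid lies flat (z about 0.10, slope under 1°) and the drawer panel is home (face x about -0.089). The key is at (0.477, -0.276), fit circle 26.7 mm against the 28 mm given. Going down over the key.

```bash
python3 -m jog '[{"offset":[0.05,-0.03,0.6],"delta_rot":[0,0,0]},{"offset":[0.05,-0.03,1.3],"delta_rot":[0,0,0]},{"offset":[0.05,-0.03,1.9],"delta_rot":[0,0,0]},{"offset":[0.05,-0.03,2.3],"delta_rot":[0,0,0]},{"offset":[0.05,-0.03,2.48],"delta_rot":[0,0,0]},{"offset":[0.05,-0.03,2.48],"delta_rot":[0,0,0]},{"offset":[0.05,-0.03,2.48],"delta_rot":[0,0,0]}]'; python3 -c "
from h import *
st();rows([.477,-.276,.052])"
```

```text
time_s: 12.0
tcp_pos: [0.4794, -0.2752, 0.2562]
ee_rot: [0.992, -0.124, 0.0, 0.0]
wrist_force: [0.8, 0.1, -0.6]
opening: 0.0003
t 12.0 tip [ 0.4795 -0.2752  0.0782] analyser frame [-0.0714, -0.2385, 0.0782] F [ 0.79  0.07 -0.63] op 0.00030990146575261585
offset [-0.054, 0.035, 0.654] rot [0.003, -0.01, 0.033]
```

```bash
python3 -m jog '[{"offset":[-0.05,0.03,0.2],"delta_rot":[0,0,0]},{"offset":[-0.05,0.03,0.4],"delta_rot":[0,0,0]},{"offset":[-0.05,0.03,0.5],"delta_rot":[0,0,0]},{"offset":[-0.05,0.03,0.58],"delta_rot":[0,0,0]},{"offset":[-0.05,0.03,0.65],"delta_rot":[0,0,0]},{"offset":[-0.05,0.03,0.68],"delta_rot":[0,0,0]},{"offset":[-0.05,0.03,0.68],"delta_rot":[0,0,0]}]'; python3 -c "
from h import *
st()"; python3 -m jog '[{"offset":[0,0,0.03],"delta_rot":[0,0,0]},{"offset":[0,0,0.06],"delta_rot":[0,0,0]},{"offset":[0,0,0.06],"delta_rot":[0,0,0]},{"offset":[0,0,0.06],"delta_rot":[0,0,0]}]'; python3 -c "
from h import *
st()"
```

```text
time_s: 12.7
tcp_pos: [0.4766, -0.2761, 0.2335]
ee_rot: [0.992, -0.123, 0.001, 0.001]
wrist_force: [-14.9, 13.2, 53.2]
opening: 0.0002
t 12.7 tip [ 0.4769 -0.2764  0.0555] analyser frame [-0.0736, -0.2403, 0.0555] F [-14.92  13.24  53.24] op 0.00019432034895910374
time_s: 13.1
tcp_pos: [0.4765, -0.2761, 0.2331]
ee_rot: [0.992, -0.123, 0.002, 0.001]
wrist_force: [-21.3, 19.7, 73.1]
opening: 0.0004
t 13.1 tip [ 0.477  -0.2765  0.0551] analyser frame [-0.0735, -0.2403, 0.0551] F [-21.31  19.72  73.1 ] op 0.00040480943775643126
```

```bash
python3 -c "
from h import *
s=robot.read_state(); print(s['wrist_force'],s['ft_torque'],s['tcp_pos'],s['qpos'])
p,d=grab_frame('side'); np.savez('pics/s5.npz',p=p,d=d); cv2.imwrite('pics/s5.png',cv2.resize(p[50:250,290:490],None,fx=3,fy=3)[:,:,::-1])"
python3 -m jog '[{"offset":[0,0,-0.2],"delta_rot":[0,0,0]},{"offset":[0,0,-0.4],"delta_rot":[0,0,0]},{"offset":[0,0,-0.6],"delta_rot":[0,0,0]},{"offset":[0,0,-0.6],"delta_rot":[0,0,0]}]'; python3 -c "
from h import *
st()"
```

```text
[-21.31277337  19.7164673   73.10220194] [7.06558186 7.77002296 0.02160058] [ 0.47648562 -0.27606676  0.23308247] [-0.1686854   0.32986764 -0.47858061  0.00256883 -0.75898362  1.49079344]
time_s: 13.55
tcp_pos: [0.4767, -0.2763, 0.2505]
ee_rot: [0.992, -0.124, 0.001, 0.0]
wrist_force: [1.1, 0.2, 1.0]
opening: 0.0004
t 13.55 tip [ 0.4769 -0.2764  0.0725] analyser frame [-0.0737, -0.2403, 0.0725] F [1.06 0.22 1.03] op 0.00036798708297588805
```

View pics/s5.png

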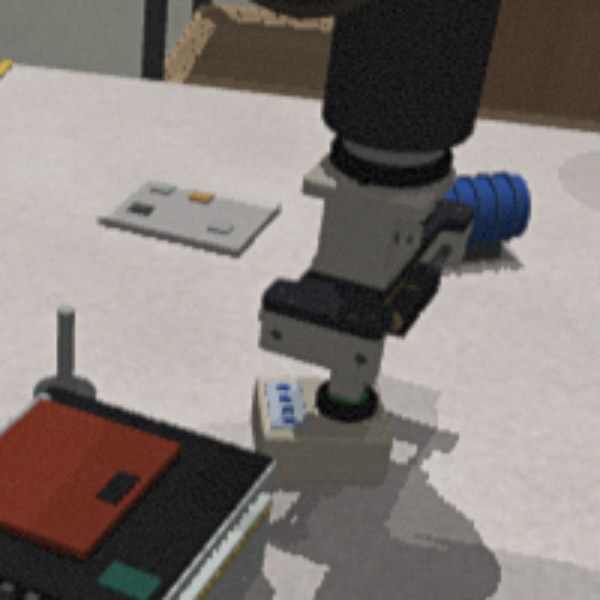

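Run:
```python
from h import *
for n,f in(("top","top0"),("side","side0"),("side","s5")):
    f=np.load(f"pics/{f}.npz");P=cloud(n,f["d"]);p=f["p"];hsv=cv2.cvtColor(p,cv2.COLOR_RGB2HSV)
    r=np.hypot(P[...,0]-.477,P[...,1]+.276)
    for a,b in((0,.005),(.005,.011),(.016,.021),(.026,.032),(.032,.038),(.07,.1)):
        s=(r>a)&(r<b)&(P[...,2]<.1); z=P[...,2][s]; print(n,a,b,s.sum(),np.percentile(z,[10,50,90]).round(4), np.median(hsv[s],0))
```

```text
top 0 0.005 21 [0.059  0.0612 0.0634] [ 65. 165.  98.]
top 0.005 0.011 68 [0.0598 0.0615 0.063 ] [ 65. 164.  97.]
top 0.016 0.021 129 [0.0488 0.0513 0.0536] [30. 23. 33.]
top 0.026 0.032 228 [0.0367 0.039  0.0415] [ 33.  23. 123.]
top 0.032 0.038 269 [0.0002 0.0393 0.0417] [ 30.  21. 122.]
top 0.07 0.1 3213 [-0.0028 -0.0006  0.0018] [ 22.  23. 122.]
side 0 0.005 11 [0.0629 0.0637 0.0642] [ 67. 140. 134.]
side 0.005 0.011 40 [0.0566 0.0632 0.0645] [ 67. 138. 136.]
side 0.016 0.021 96 [0.0421 0.052  0.0544] [65.5 38.5 29. ]
side 0.026 0.032 81 [0.0403 0.0416 0.0427] [ 21.  37. 187.]
side 0.032 0.038 139 [0.0048 0.0412 0.0428] [ 21.  36. 185.]
side 0.07 0.1 1313 [0.0003 0.0016 0.0029] [ 12.  14. 187.]Traceback (most recent call last):
  File "<stdin>", line 6, in <module>
    return _quantile_unchecked(
        a, q, axis, out, overwrite_input, method, keepdims, weights)
    return _ureduce(a,
                    func=_quantile_ureduce_func,
    ...<5 lines>...
                    overwrite_input=overwrite_input,
                    method=method)
    r = func(a, **kwargs)
    result = _quantile(arr,
                       quantiles=q,
    ...<2 lines>...
                       out=out,
                       weights=wgt)
    slices_having_nans = np.isnan(arr[-1, ...])
                                  ~~~^^^^^^^^^
IndexError: index -1 is out of bounds for axis 0 with size 0
```

```bash
python3 -m jog '[{"offset":[0,0,0.15],"delta_rot":[0,0,0]},{"offset":[0,0,0.2],"delta_rot":[0,0,0]},{"offset":[0,0,0.2],"delta_rot":[0,0,0]}]'; python3 -c "
from h import *
st()";python3 -m jog '[{"offset":[0,0,0.07],"delta_rot":[0,0,0]},{"offset":[0,0,0.13],"delta_rot":[0,0,0]},{"offset":[0,0,0.13],"delta_rot":[0,0,0]},{"offset":[0,0,0.13],"delta_rot":[0,0,0]}]'; python3 -c "
from h import *
for i in range(6):
    st(); grab_frame('top')"
```

```text
time_s: 13.85
tcp_pos: [0.4761, -0.2761, 0.2406]
ee_rot: [0.992, -0.125, -0.001, -0.0]
wrist_force: [-1.2, 0.1, -0.1]
opening: 0.0007
t 13.85 tip [ 0.4757 -0.276   0.0626] analyser frame [-0.075, -0.2402, 0.0626] F [-1.16  0.13 -0.13] op 0.0006726427644572564
time_s: 14.25
tcp_pos: [0.4762, -0.2762, 0.2366]
ee_rot: [0.992, -0.124, -0.0, 0.0]
wrist_force: [-2.1, -0.2, 3.7]
opening: 0.0003
t 14.25 tip [ 0.4761 -0.2761  0.0586] analyser frame [-0.0745, -0.2402, 0.0586] F [-2.14 -0.24  3.68] op 0.0002706837837630898
t 14.3 tip [ 0.4761 -0.2762  0.0587] analyser frame [-0.0745, -0.2402, 0.0587] F [-1.1   0.83  2.87] op 0.0005801770102261707
t 14.35 tip [ 0.4761 -0.2761  0.0587] analyser frame [-0.0745, -0.2402, 0.0587] F [-2.97  0.91  3.98] op 0.0001428542881264246
t 14.4 tip [ 0.4761 -0.2762  0.0587] analyser frame [-0.0745, -0.2402, 0.0587] F [-2.42 -1.    4.02] op 0.000433989214882044
t 14.45 tip [ 0.4761 -0.2762  0.0588] analyser frame [-0.0745, -0.2402, 0.0588] F [-2.47  0.55  3.04] op 0.0006460065701093749
t 14.5 tip [ 0.4761 -0.2762  0.0587] analyser frame [-0.0745, -0.2402, 0.0587] F [-2.48  0.5   3.51] op 0.0007360806486504668
```

At 58.7 mm the key already pushes back with about 3.5 N. So its top really starts at about 61.5 mm, as both depth images read, and the hard stop at 55.3 mm was its full 6 mm travel. Releasing and checking.

```bash
python3 -m jog '[{"offset":[0,0,-0.4],"delta_rot":[0,0,0]},{"offset":[0,0,-1.2],"delta_rot":[0,0,0]},{"offset":[0,0,-2.1],"delta_rot":[0,0,0]},{"offset":[0,0,-3],"delta_rot":[0,0,0]},{"offset":[0,0.5,-3.8],"delta_rot":[0,0,0]},{"offset":[0,1.3,-4],"delta_rot":[0,0,0]},{"offset":[0,2.2,-4],"delta_rot":[0,0,0]},{"offset":[0,3,-4],"delta_rot":[0,0,0]}]'; python3 -m jog '[{"offset":[0,0.8,0],"delta_rot":[0,0,0]},{"offset":[0,1.2,0],"delta_rot":[0,0,0]},{"offset":[0,1.2,0],"delta_rot":[0,0,0]}]';python3 - <<'E'
from h import *
st()
p0=np.load("pics/top0.npz")
p,d=grab_frame('top'); P=cloud("top",d); cv2.imwrite('pics/t9.png',p[:,:,::-1])
r=np.hypot(P[...,0]-.477,P[...,1]+.276)<.009; print("key z",np.median(P[...,2][r]))
X=(P-A)@AX; Y=(P-A)@AY; Z=P[...,2]
s=(abs(Y)<.06)&(Z>.07)&(Z<.088)&(X<-.082)&(X>-.2); print("panel x",np.percentile(X[s],[2,50,98]).round(4),s.sum())
s=(abs(Y)<.05)&(X>-.02)&(X<.06)&(Z<.2)&(Z>.08); print("lid slope,z",np.polyfit(X[s],Z[s],1).round(4))
E
```

```text
time_s: 15.35
tcp_pos: [0.4467, -0.3936, 0.3973]
ee_rot: [0.992, -0.124, 0.001, 0.0]
wrist_force: [-0.2, 0.2, 0.8]
opening: 0.0006
time_s: 15.65
tcp_pos: [0.4345, -0.4406, 0.396]
ee_rot: [0.992, -0.126, -0.0, -0.0]
wrist_force: [0.9, -0.6, 0.1]
opening: 0.0003
t 15.65 tip [ 0.4345 -0.4405  0.218 ] analyser frame [-0.074, -0.4098, 0.218] F [ 0.93 -0.57  0.06] op 0.00025765782181242204
key z 0.061400867384444835
panel x [-0.0892 -0.0859 -0.0821] 229
lid slope,z [-0.0042  0.099 ]
```

View pics/t9.png

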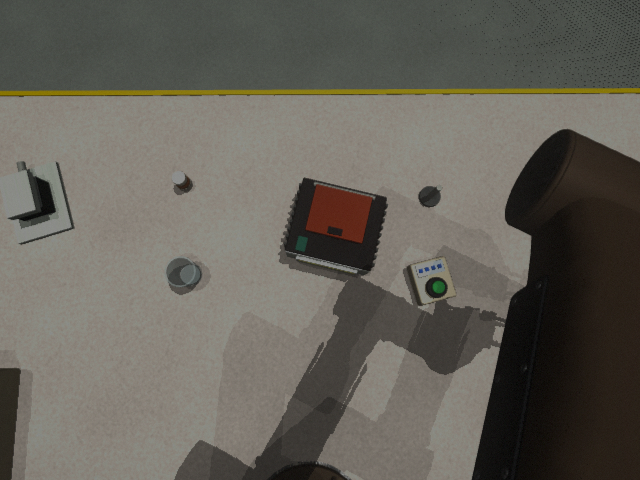

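The drawer is home (340,265), the lid shut (340,215) and the key up again (438,287). The beaker (183,273), vial (181,182) and post (430,196) are where they were.

```bash
python3 -c "
from cell import robot
print(robot.sign_off())"
```

```text
the job is handed in; nothing more can be done
None
```

I pushed the drawer home, swung the lid down flat, then pressed the green key to its hard stop and let it go. The job is handed in at about 16 s of the 61 s allowed.

Last checks:
- **Drawer:** the panel face is about 89 mm in front of the analyser's origin (90 is home). It stopped firmly under about 17 N.
- **Lid:** it lies level, with its outer face at about 99 mm and a slope under 0.5°.
- **Key:** it is back up at 61.4 mm.
- **Bystanders:** the beaker, vial and post are where they were in the first top picture. The arm is touching nothing.

**Disagreements and side effects:**
- **Key height:** the up height measured about 61.5 mm, not the stated 58 mm. It bottomed out at about 55.3 mm, which fits the 6 mm travel.
- **Press force:** because of that difference, the first press reached about 79 N at the wrist (limit 120 N), much more than the key needs.
- **Second touch:** I then pressed the key part-way once more, at about 3.5 N, to confirm where its travel begins.

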